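Close down the slab roller

TASK

Close down the slab roller after class: first pull every thickness shim out of the drying block and hang it astride the free-standing storage bar; then turn the handwheel until its red mark stands at the very top, and leave it there; then hang the yellow lock saddle astride the machine's lock bar. Do not shift the pots, jars and other things standing about.

Things in the scene. Friction and masses are not known exactly. Their poses are not given: they have to be found in the camera images.
- shim_red_mid (a point): red shim, a flat plastic fork, 160 g; may be absent. Point: its centre, half-way up. x across its 90 mm width, y through its 12 mm thickness, z up. 143 mm tall: two legs 95 long, a notch 38 wide between them, a 14 high cross-piece, on top a grip tab 44 wide, 34 high, 12 thick. Notch top is 23.5 mm above this point, tab top 71.5 mm above. Bottom-heavy: hangs upright from its notch.
- shim_orange_mid (a point): orange shim, a flat plastic fork, 160 g; may be absent. Point: its centre, half-way up. x across its 90 mm width, y through its 12 mm thickness, z up. 143 mm tall: two legs 95 long, a notch 38 wide between them, a 14 high cross-piece, on top a grip tab 44 wide, 34 high, 12 thick. Notch top is 23.5 mm above this point, tab top 71.5 mm above. Bottom-heavy: hangs upright from its notch.
- shim_green_mid (a point): green shim, a flat plastic fork, 160 g; may be absent. Point: its centre, half-way up. x across its 90 mm width, y through its 12 mm thickness, z up. 143 mm tall: two legs 95 long, a notch 38 wide between them, a 14 high cross-piece, on top a grip tab 44 wide, 34 high, 12 thick. Notch top is 23.5 mm above this point, tab top 71.5 mm above. Bottom-heavy: hangs upright from its notch.
- shim_blue_mid (a point): blue shim, a flat plastic fork, 160 g; may be absent. Point: its centre, half-way up. x across its 90 mm width, y through its 12 mm thickness, z up. 143 mm tall: two legs 95 long, a notch 38 wide between them, a 14 high cross-piece, on top a grip tab 44 wide, 34 high, 12 thick. Notch top is 23.5 mm above this point, tab top 71.5 mm above. Bottom-heavy: hangs upright from its notch.
- shim_white_mid (a point): white shim, a flat plastic fork, 160 g; may be absent. Point: its centre, half-way up. x across its 90 mm width, y through its 12 mm thickness, z up. 143 mm tall: two legs 95 long, a notch 38 wide between them, a 14 high cross-piece, on top a grip tab 44 wide, 34 high, 12 thick. Notch top is 23.5 mm above this point, tab top 71.5 mm above. Bottom-heavy: hangs upright from its notch.
- block_top (a point): wooden drying block, fixed, 108 (x) by 246 (y) by 85 mm high; point: centre of its top face. Five slots 15 mm wide and 96 mm long (along its x), 79 mm deep, at y = -100, -50, 0, 50 and 100 mm; each present shim stands legs down in one, with its top 64 mm sticking out. Neighbouring shims have 38 mm or more clear between them.
- store_bar (a point): steel storage bar, fixed, 18 mm thick, its axis 160 mm above the table; this point is the middle of its axis, y runs along the bar. Free length 328 mm between two wooden posts 172 mm high.
- hub (a point): centre of the slab roller's handwheel, on the axle, fixed to the machine, 125 mm above the table. y runs along the axle (x ahead, z up). The wheel is a disc of radius 100 mm, 30 mm wide along y (15 mm either side of this point), flat side faces, free on both sides of the upper half for 58 mm.
- wheel (a joint): angle of the handwheel about the hub's y axis, rad; 0 (or any full turn) = red mark at the very top; growing moves the top of the wheel towards the hub's +x. It spins freely any number of turns, both ways, with light friction (0.04 N m) and stays where it is left.
- mark (a point): the red mark across the handwheel's tread (22 mm long, also 20 mm down both side faces), on the rim 100 mm from the hub; turns with the wheel, at the start away from the top, mostly underneath.
- lock_bar (a point): the slab roller's lock bar, steel, 16 mm thick, fixed to the machine on the robot's side of the roller, its axis 160 mm above the table; this point is the middle of its axis, y along the bar. Free length 236 mm between two green posts that do not rise above it.
- saddle_mid (a point): yellow lock saddle, 350 g, standing on the table on two legs with heavy steel feet; point: its centre, half-way up its 96 mm. x across the legs (100 mm), y along its channel (100 mm), z up. Legs 50 mm long, channel 44 mm wide between them, its top 2 mm above this point; then a 10 mm plate and a black grip rib 36 high, 50 long (x), 14 thick (y), its top 48 mm above this point.
- glaze_jar: bystander: glaze jar with white lid, 72 mm across, 95 high; origin at the centre of its underside
- brush_mug: bystander: blue mug, 76 mm across, 90 high; origin at the centre of its underside
- vase: bystander: terracotta vase, 90 mm across, 120 high; origin at the centre of its underside
- ribbon_spool: bystander: black ribbon spool lying flat, 64 mm across, 30 high; origin at the centre of its underside
- paint_bottle: bystander: paint bottle with red cap, 52 mm across, 130 high; origin at the centre of its underside
- pig: bystander: white ceramic pig, 60 mm long, 58 high; origin at the centre of its underside
- kiln_post: bystander: white kiln post, 44 mm across, 70 high; origin at the centre of its underside

How it is judged:
On the way, in this order (a step that is already met when the one before it is completed fails the run):
1. every shim hangs astride the storage bar, let go (x of shim_red_mid in the frame of store_bar between -0.03 and 0.03 m and y of shim_red_mid in the frame of store_bar between -0.155 and 0.155 m and z of shim_red_mid in the frame of store_bar between -0.0265 and -0.0045 m and angle between each of shim_red_mid, shim_orange_mid, shim_green_mid, shim_blue_mid, shim_white_mid's own z axis and vertical below 0.5 rad and linear speed of each of shim_red, shim_orange, shim_green, shim_blue, shim_white below 0.05 m/s and contact force between the fingers and shim_red below 0.3 N and x of shim_orange_mid in the frame of store_bar between -0.03 and 0.03 m and y of shim_orange_mid in the frame of store_bar between -0.155 and 0.155 m and z of shim_orange_mid in the frame of store_bar between -0.0265 and -0.0045 m and contact force between the fingers and shim_orange below 0.3 N and x of shim_green_mid in the frame of store_bar between -0.03 and 0.03 m and y of shim_green_mid in the frame of store_bar between -0.155 and 0.155 m and z of shim_green_mid in the frame of store_bar between -0.0265 and -0.0045 m and contact force between the fingers and shim_green below 0.3 N and x of shim_blue_mid in the frame of store_bar between -0.03 and 0.03 m and y of shim_blue_mid in the frame of store_bar between -0.155 and 0.155 m and z of shim_blue_mid in the frame of store_bar between -0.0265 and -0.0045 m and contact force between the fingers and shim_blue below 0.3 N and x of shim_white_mid in the frame of store_bar between -0.03 and 0.03 m and y of shim_white_mid in the frame of store_bar between -0.155 and 0.155 m and z of shim_white_mid in the frame of store_bar between -0.0265 and -0.0045 m and contact force between the fingers and shim_white below 0.3 N), for 0.3 s.
2. then the handwheel stands still with its red mark at the top, let go (x of mark in the frame of hub between -0.016 and 0.016 m and z of mark in the frame of hub above 0.05 m and velocity of joint wheel between -0.1 and 0.1 rad/s and contact force between the fingers and wheel below 0.3 N), for 0.3 s.
3. then the lock saddle hangs astride the lock bar, let go (x of saddle_mid in the frame of lock_bar between -0.03 and 0.03 m and y of saddle_mid in the frame of lock_bar between -0.1 and 0.1 m and z of saddle_mid in the frame of lock_bar between -0.006 and 0.016 m and angle between saddle_mid's own z axis and vertical below 0.5 rad and linear speed of saddle below 0.05 m/s and contact force between the fingers and saddle below 0.3 N), for 0.3 s.
At the end, for the whole second after the job is handed in: Every present shim hangs at rest in its notch on the storage bar (centre within 30 mm of the bar sideways, upright within 0.5 rad), the wheel is at rest with the mark within 16 mm (0.16 rad) of the top, the saddle hangs at rest in its channel on the lock bar likewise, and nothing is held (all of step 1 and all of step 2 and all of step 3); the robot touches nothing.
It fails at once if a bystander was shifted by more than 30 mm (distance of any of glaze_jar, brush_mug, vase, ribbon_spool, paint_bottle, pig, kiln_post from where it was at the start of the episode above 0.03 m).
Of shim_red, shim_orange, shim_green, shim_blue, shim_white only 3 to 5 are there at a start; the rules pass over those that are not, and their reading is None.
At some moment in a run one of saddle may be knocked a few centimetres aside while the robot is not near it.
It also fails if it takes over 208 s, if anything falls off the work surface, if the arm or the gripper's body presses on something with over 40 N, if the wrist force passes 120 N, or if a joint passes its speed limit or range.

ROBOT

A 6-joint arm with a two-finger parallel gripper is mounted at the origin on the work surface. World frame = base frame: x ahead of the robot, y to its left, z up, the work surface at z = 0. Lengths are in m, angles in rad, forces in N, time in s.
With the tool pointing down it reaches from about 0.375 to 0.925 m from the base axis. Payload 5.7 kg.
Tool frame: the origin (TCP) lies midway between the tips of the shut fingers; the grasp point (between the pads) lies 19 mm behind it; z points along the fingers, y is the line along which they close (so a half turn about z gives the same grasp; the last joint's range is limited). The gripper opens to 88 mm and grips with 3 to 60 N. Pads are 20 mm wide; open, the fingers measure 115 mm over their backs; the gripper's body (75 mm by 178 mm) begins 61 mm behind the grasp point.
Start: joints at [1.212, 0.359, 1.51, -0, 1.272, -0.115], TCP at [0.145, 0.582, 0.198] pointing down, gripper open.
Joint ranges: [-2.97, 2.97], [-1.01, 2.36], [0.21, 2.38], [-0.96, 4.11], [0.2, 2.71], [-2.98, 2.98]. Speed limits (rad/s): [2.39, 2.39, 3.14, 3.14, 3.14, 3.14].

INTERFACE

Orientations are given as a unit quaternion [x, y, z, w].
In Python, from bench import move_ptp, servo_line, goto_joints, move_gripper, sleep, inverse_kinematics, capture, PlanningError, close_job, spot_in, silhouettes, current_clock, current_joint_pos, current_qvel, current_joint_torque, current_position, current_orientation, current_force, current_torque, current_finger_gap, current_grip_force gives the robot as it stands. Calls block until the motion is done:
- move_ptp(position, orientation): joint-space move of the TCP to a pose.
- servo_line(position, orientation=None, rate=0.15, contact_N=None): straight line of the TCP; orientation=None keeps the orientation; rate is the mean speed in m/s. With contact_N (N) it stops when the force on the tool has changed by that much, and returns True; else False.
- goto_joints(angles): joint-space move.
- move_gripper(opening): finger opening in m; the grip force is fixed at half the most; returns when the fingers have stopped.
- sleep(seconds).
- inverse_kinematics(position, orientation): joint angles nearest the present ones, or None.
- capture(name): name is "scene" or "side" or "wrist"; returns a dict with "image" (400x640x3 uint8, blue, green, red), "range_z" (400x640 float32, m along the optical axis (not along the pixel's ray), 0 where there is no reading), "intrinsics" (3x3 intrinsics, pixels), "R" (3x3) and "t" (3): a world point X has camera coordinates R X + t. Camera axes: x right, y down, z forward; pixel columns grow to the right and rows downward; lengths in m; the calibration is good to about 2 mm. A picture is of the moment at which its call begins.
A pose or a line that the arm cannot do raises PlanningError and nothing moves.
- close_job(): hands the job in; it is judged then, once.
Trained networks look in the newest picture that a camera, given by its name, has taken for a name from the list of things; names that differ only in an ending like _2 or _b are one class to them, and where a whole thing is asked for, a point or a joint stands for the part that bears it (a point fixed in the world has none). Each returns a list of dicts, best first, with "conf" (0 to 1); they miss things now and then, are a little off and sometimes report something else, mostly with a low value. They report only what shows in the picture. A call takes as long as a camera call.
- spot_in(camera, query): "xy" ([column, row] in pixels, amid what is visible of it).
- silhouettes(camera, query): "region" (400x640 bool, what is visible of it) and "xy" ([column, row] in pixels, amid what is visible of it).
Readings, each from a call of its own:
- current_clock(): time.
- current_joint_pos(): joint angles.
- current_qvel(): joint speeds.
- current_joint_torque(): joint torques, N m.
- current_position(): TCP position.
- current_orientation(): TCP orientation.
- current_force(): force on the tool from outside, world axes, zero at the start.
- current_torque(): the same for the moment, N m.
- current_finger_gap(): finger opening in m.
- current_grip_force(): force on a finger pad.
Only numpy, scipy, OpenCV 4.12 (cv2) and the standard library are available. Lean on these libraries where they do the work, as an engineer would, in place of code of your own. Each camera call takes 0.05 s, during which the arm holds its last target. There are 200 camera calls.

## Working session

There is one attempt and no reset: what is moved stays moved. The work goes in short steps, each a Python script; the robot and the scene stay as the last script left them, time stands still between calls to the robot, and variables do not carry over. Pictures are saved under pics/ and viewed, at most 14 in all, crops included, and the job is handed in when it is done.

```bash
mkdir -p pics; ls; cat > h.py <<'E'
import numpy as np, cv2
from bench import *
def world(c,mask=None):
    K=c["intrinsics"];z=c["range_z"];v,u=np.nonzero((z>0) if mask is None else (mask&(z>0)))
    d=z[v,u];P=np.stack([(u-K[0,2])/K[0,0]*d,(v-K[1,2])/K[1,1]*d,d],1)
    return (P-c["t"])@c["R"],u,v
def pix(c,X):
    p=c["intrinsics"]@(c["R"]@np.array(X)+c["t"]);return p[:2]/p[2]
E
python3 - <<'E'
from h import *
cs={n:capture(n) for n in("scene","side")}
for n in cs:
    cv2.imwrite(f"pics/{n}0.png",cs[n]["image"])
    c=cs[n];print(n,"campos",-c["R"].T@c["t"])
    for q in["shim_red_mid","shim_orange_mid","shim_green_mid","shim_blue_mid","shim_white_mid","saddle_mid","wheel","mark","glaze_jar","brush_mug","vase","ribbon_spool","paint_bottle","pig","kiln_post"]:
        for s in silhouettes(n,q)[:2]:
            P,_,_=world(c,s["region"])
            if len(P): print(q,round(s["conf"],2),np.round(s["xy"]),len(P),"lo",np.round(np.percentile(P,2,0),3),"hi",np.round(np.percentile(P,98,0),3))
print(current_clock(),current_orientation())
E
```

```text
pics
scene campos [1.42719272 0.74585296 1.08222711]
shim_orange_mid 0.63 [323. 171.] 208 lo [ 0.402 -0.009  0.074] hi [0.492 0.01  0.148]
shim_orange_mid 0.24 [344. 198.] 2131 lo [ 0.387 -0.01   0.008] hi [0.501 0.224 0.087]
shim_green_mid 0.67 [371. 190.] 205 lo [0.394 0.192 0.073] hi [0.48  0.208 0.149]
shim_green_mid 0.6 [435. 284.] 907 lo [ 0.502  0.486 -0.002] hi [0.637 0.558 0.097]
shim_blue_mid 0.72 [346. 182.] 226 lo [0.277 0.009 0.   ] hi [0.486 0.109 0.149]
shim_white_mid 0.21 [323. 172.] 229 lo [ 0.303 -0.112 -0.   ] hi [0.492 0.01  0.148]
saddle_mid 0.72 [413. 234.] 1209 lo [ 0.398  0.316 -0.002] hi [0.522 0.439 0.095]
wheel 0.85 [262. 175.] 1610 lo [ 0.5   -0.201  0.044] hi [ 0.687 -0.111  0.222]
glaze_jar 0.95 [433. 280.] 814 lo [0.576 0.494 0.009] hi [0.637 0.558 0.098]
glaze_jar 0.54 [204. 180.] 9860 lo [ 0.475 -0.555  0.008] hi [ 0.868 -0.114  0.209]
brush_mug 0.9 [238. 230.] 792 lo [ 0.747 -0.172 -0.002] hi [ 0.84  -0.017  0.09 ]
brush_mug 0.63 [432. 281.] 860 lo [0.575 0.491 0.001] hi [0.637 0.558 0.098]
vase 0.72 [320. 211.] 1830 lo [ 0.497 -0.086 -0.003] hi [0.6
[... 1350 characters left out ...]
0.98 [234. 219.] 726 lo [0.749 0.098 0.036] hi [0.819 0.155 0.122]
ribbon_spool 0.71 [355. 212.] 411 lo [0.396 0.089 0.081] hi [0.479 0.107 0.15 ]
ribbon_spool 0.51 [376. 190.] 297 lo [ 0.34  -0.117  0.002] hi [ 0.394 -0.056  0.035]
paint_bottle 0.76 [234. 251.] 537 lo [0.739 0.201 0.01 ] hi [0.781 0.235 0.13 ]
pig 0.7 [398. 259.] 326 lo [ 0.291  0.167 -0.   ] hi [0.341 0.206 0.058]
pig 0.18 [314. 150.] 2445 lo [ 0.496 -0.142  0.035] hi [ 0.672 -0.113  0.224]
kiln_post 0.62 [394. 149.] 311 lo [ 0.301 -0.384 -0.003] hi [ 0.346 -0.261  0.073]
kiln_post 0.58 [298. 126.] 9542 lo [ 0.463 -0.56   0.009] hi [ 0.846 -0.114  0.216]
1.6 [ 1.21598869e-01  9.92579322e-01 -6.58812755e-05 -2.12333642e-05]
```

View pics/scene0.png

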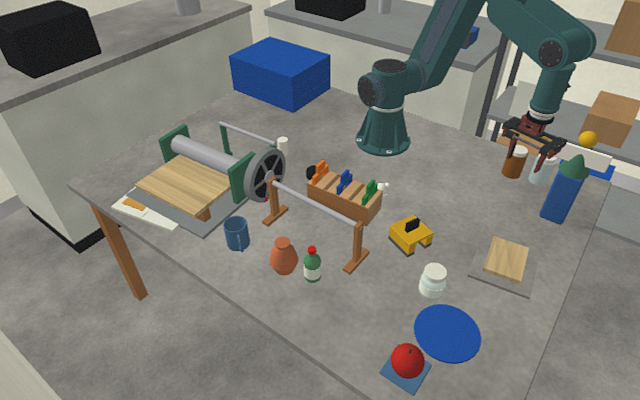

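View pics/side0.png

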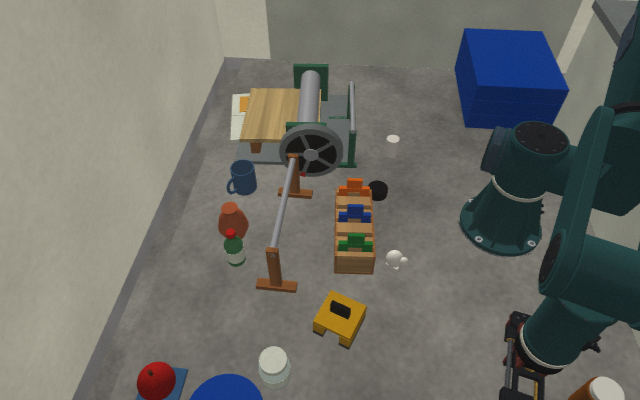

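Three shims are present: orange at (355,187), blue (355,213) and green (355,242) in the side view. The storage bar runs from (293,160) to (275,255). The wheel is at (311,150), the lock bar at (351,80-160) and the saddle at (340,317). Next I fit the geometry.

```bash
cat > m.py <<'E'
from h import *
def cloud(n):
    c=capture(n);P,u,v=world(c);col=c["image"][v,u].astype(int);return P,cv2.cvtColor(c["image"],cv2.COLOR_BGR2HSV)[v,u].astype(int)
if __name__=="__main__":
  for n in("scene","side"):
    P,H=cloud(n);x,y,z=P.T;print(n)
    def line(m,nm):
        Q=P[m];
        if len(Q)<8:print(nm,len(Q));return
        a=np.polyfit(Q[:,1],Q[:,0],1);r=abs(Q[:,0]-np.polyval(a,Q[:,1]));Q=Q[r<.012];a=np.polyfit(Q[:,1],Q[:,0],1)
        print(nm,len(Q),"x=%.3f*y+%.4f"%tuple(a),"y",np.round(np.percentile(Q[:,1],[1,99]),3),"x",np.round(np.percentile(Q[:,0],[1,99]),3),"z",np.percentile(Q[:,2],95).round(3))
    line((z>.158)&(z<.175)&(x>.55)&(x<.72)&(y>-.1)&(y<.32)&(H[:,1]<60),"bar")
    line((z>.15)&(z<.19)&(x>.55)&(x<.72)&(y>-.1)&(y<.32)&(H[:,1]>90),"posts")
    for s in(0,1):
        m=(z>.15)&(z<.19)&(x>.55)&(x<.72)&(H[:,1]>90)&((y>.1) if s else(y<.1)&(y>-.1))
        if m.sum():print(" post",P[m].mean(0).round(3),m.sum())
    line((z>.158)&(z<.175)&(x>.42)&(x<.53)&(y>-.5)&(y<-.17)&(H[:,1]<60),"lock")
    m=(x>.42)&(x<.53)&(y>-.55)&(y<-.15)&(z>.02)&(z<.2)&(H[:,1]>90)
    for s in(0,1):
        k=m&((y>-.32) if s else (y<-.32)); print(" gpost",P[k].mean(0).round(3) if k.sum() else 0,k.sum())
    for y0,nm in((0,"or"),(.1,"bl"),(.2,"gr")):
        m=(abs(y-y0)<.03)&(z>.118)&(z<.16)&(x>.36)&(x<.52);Q=P[m]
        t=np.polyfit(Q[:,0],Q[:,1],1);print(nm,len(Q),"x",np.percentile(Q[:,0],[1,99]).round(3),"y=%.3fx+%.3f"%tuple(t),Q.mean(0).round(3),Q[:,2].max().round(3))
    m=(abs(y+.13)<.06)&(x>.47)&(x<.71)&(z>.1)&(z<.24)
    Q=P[m];d=np.hypot(Q[:,0]-.588,Q[:,2]-.125);
    F=Q[(d>.06)&(d<.097)];
    for _ in range(4):
        A=np.c_[F[:,0],F[:,2]*0+1];w=np.linalg.lstsq(A,F[:,1],rcond=None)[0];r=abs(F[:,1]-A@w);F=F[r<max(.004,np.median(r)*2)]
    print("face y=%.3fx+%.3f"%tuple(w),len(F))
    T=Q[(Q[:,2]>.215)];print("tread top",T.mean(0).round(3),len(T),Q[:,2].max()); 
    E=Q[d>.085];print("rim x",np.percentile(E[:,0],[1,99]).round(3))
    red=(H[:,1]>150)&((H[:,0]<8)|(H[:,0]>172))&(abs(y+.13)<.09)&(abs(x-.588)<.13)
    print("red",red.sum(),P[red].mean(0).round(3) if red.sum() else"")
    m=(abs(x-.46)<.09)&(abs(y-.38)<.09)&(z>.07)&(z<.12)&(H[:,2]<70);Q=P[m]
    if len(Q): (c,s,a)=cv2.minAreaRect(Q[:,:2].astype(np.float32));print("rib",c,s,a,len(Q),Q[:,2].max())
    m=(abs(x-.46)<.09)&(abs(y-.38)<.09)&(z>.045)&(z<.066);Q=P[m]
    if len(Q): (c,s,a)=cv2.minAreaRect(Q[:,:2].astype(np.float32));print("plate",c,s,a,len(Q))
E
python3 m.py; python3 - <<'E'
import cv2
a=cv2.imread("pics/side0.png")[50:200,230:400];b=cv2.imread("pics/scene0.png")[110:260,160:330]
cv2.imwrite("pics/crop0.png",cv2.resize(cv2.hconcat([a,b]),(800,353),interpolation=cv2.INTER_CUBIC))
E
```

```text
scene
bar 462 x=0.016*y+0.6380 y [-0.051  0.28 ] x [0.629 0.648] z 0.17
posts 95 x=0.007*y+0.6429 y [-0.065  0.292] x [0.629 0.654] z 0.173
 post [ 0.639 -0.058  0.166] 45
 post [0.642 0.282 0.166] 73
lock 213 x=-0.068*y+0.4528 y [-0.465 -0.198] x [0.46  0.488] z 0.169
 gpost [ 0.486 -0.453  0.087] 113
 gpost [ 0.471 -0.205  0.149] 6
or 83 x [0.43  0.477] y=-0.007x+0.007 [0.454 0.003 0.137] 0.152
bl 85 x [0.414 0.47 ] y=-0.001x+0.103 [0.443 0.103 0.136] 0.151
gr 85 x [0.413 0.46 ] y=0.001x+0.201 [0.439 0.202 0.138] 0.152
face y=0.064x+-0.157 482
tread top [ 0.594 -0.13   0.221] 134 0.22682493511759733
rim x [0.494 0.689]
red 7 [ 0.619 -0.117  0.036]
rib (0.46434149146080017, 0.37821897864341736) (0.01589803770184517, 0.0490892268717289) 70.75724029541016 107 0.10053827773935689
plate (0.4610154926776886, 0.3777758479118347) (0.10302448272705078, 0.10295653343200684) 68.70951080322266 669
side
bar 591 x=0.011*y+0.6318 y [-0.05   0.269] x [0.624 0.643] z 0.17
posts 128 x=0.021*y+0.6302 y [-0.067  0.292] x [0.619 0.648] z 0.174
 post [ 0.63  -0.056  0.168] 62
 post [0.636 0.287 0.166] 108
lock 240 x=-0.070*y+0.4475 y [-0.462 -0.197] x [0.455 0.484] z 0.169
 gpost [ 0.486 -0.451  0.046] 10
 gpost [ 0.464 -0.201  0.086] 121
or 159 x [0.417 0.467] y=0.075x+-0.031 [0.445 0.002 0.138] 0.152
bl 170 x [0.417 0.46 ] y=0.052x+0.079 [0.439 0.102 0.138] 0.152
gr 183 x [0.41  0.453] y=0.066x+0.173 [0.432 0.202 0.138] 0.153
face y=0.070x+-0.161 791
tread top [ 0.585 -0.131  0.221] 215 0.22749562124994227
rim x [0.49  0.682]
red 15 [ 0.614 -0.117  0.038]
rib (0.4589865207672119, 0.37829646468162537) (0.014266655780375004, 0.050253935158252716) 65.73555755615234 189 0.10005959015522418
plate (0.4583366811275482, 0.3764658272266388) (0.10221879929304123, 0.099931500852108) 68.65450286865234 1371
```

View pics/crop0.png

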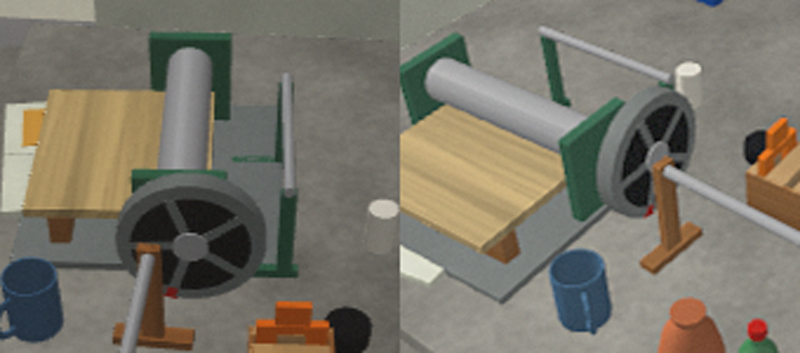

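```bash
cat >> h.py <<'E'
def q(yaw,tilt=0):
    from scipy.spatial.transform import Rotation as R
    # tool down, tool y at 90deg+yaw; tilt about hub y (positive: tool body leans to +x)
    return (R.from_euler('z',yaw)*R.from_euler('y',np.pi+tilt)).as_quat()
E
python3 - <<'E'
from h import *
move_ptp([.44,.10,.32],q(.066))
c=capture("wrist");cv2.imwrite("pics/w1.png",c["image"]);P,u,v=world(c);x,y,z=P.T
for y0 in(0,.1,.2):
    m=(abs(y-y0)<.025)&(z>.125)&(z<.165)&(abs(x-.44)<.06);Q=P[m]
    if len(Q):
        r=cv2.minAreaRect(Q[:,:2].astype(np.float32));print(y0,len(Q),np.round(r[0],4),np.round(r[1],4),round(r[2],1),Q[:,2].max().round(3))
m=(abs(z-.166)<.008)&(x>.58)&(x<.7)
if m.sum()>20:print("bar",np.polyfit(y[m],x[m],1),y[m].min(),y[m].max(),m.sum())
print(current_position(),current_clock())
E
```

```text
0 570 [0.4457 0.    ] [0.0433 0.0128] 4.1 0.151
0.1 416 [0.439  0.0996] [0.043  0.0118] 3.6 0.151
0.2 559 [0.4327 0.1992] [0.0434 0.0124] 3.7 0.152
bar [-0.01407652  0.63676697] -0.008027707207971689 0.2766430660464215 1669
[0.43989419 0.10063796 0.31980713] 3.825
```

View pics/w1.png

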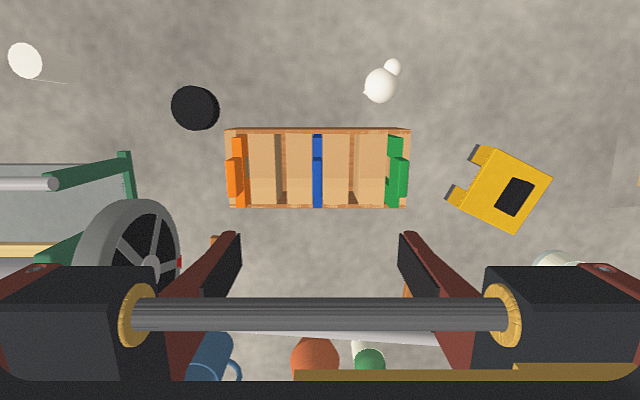

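The wrist view shows the three tabs clearly at (235,180), (317,185) and (398,170). The red mark peeks out at (180,262). I'll start moving shims with orange.

```bash
cat > shim.py <<'E'
from h import *
import sys
S={"orange":(.4457,0.0,.035),"blue":(.439,.0996,.115),"green":(.4327,.1992,.195)}
def do(n):
    x,y,ty=S[n];a=q(.066);b=q(-.013);tx=.635+.013*(ty-.1)
    move_ptp([x,y,.20],a);move_gripper(.05)
    servo_line([x,y,.119],a,rate=.1);move_gripper(0)
    print(n,"gap",current_finger_gap(),current_grip_force())
    servo_line([x,y,.30],a,rate=.12);print("gap",current_finger_gap(),current_force())
    servo_line([tx,ty,.30],b,rate=.15);sleep(.3)
    servo_line([tx,ty,.20],b,rate=.08)
    h=servo_line([tx,ty,.181],b,rate=.03,contact_N=4);print("contact",h,current_position(),current_force(),current_finger_gap())
    move_gripper(.04);servo_line([tx,ty,.30],b,rate=.15)
    print(current_clock())
if __name__=="__main__":
    for n in sys.argv[1:]:do(n)
    c=capture("side");cv2.imwrite(f"pics/s_{sys.argv[-1]}.png",c["image"][100:340,180:500].repeat(2,0).repeat(2,1))
E
python3 shim.py orange
```

```text
orange gap 0.01165893768174649 30.001889169216156
gap 0.011529480315364361 [-1.21116296 -0.13387922 -1.00057448]
contact True [0.63437815 0.03499933 0.18682738] [ 0.29663835 -0.3070887   4.21562025] 0.011721656883718956
13.7
```

View pics/s_orange.png

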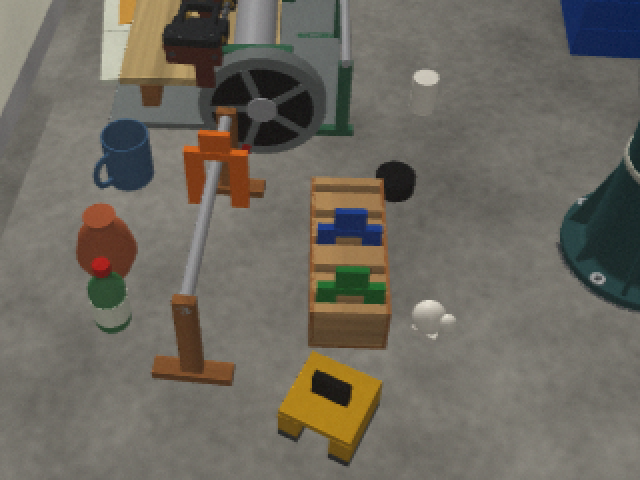

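The orange shim hangs astride the bar at (217,170) in the crop. Next are blue and green.

```bash
python3 shim.py blue green
```

```text
blue gap 0.011315647873039052 30.000534653663635
gap 0.011614581179166352 [-0.03810043  0.43195537 -1.584903  ]
contact True [0.635392   0.1150121  0.18680974] [-0.61541702 -0.4154119   4.94994744] 0.01180665026254486
23.5417
green gap 0.011487390087760741 30.003890991210938
gap 0.01153280219912973 [ 0.59955602 -0.2769009  -1.53151873]
contact True [0.63643279 0.19503352 0.18684351] [0.18100928 0.80432061 3.97824629] 0.011218472547180397
33.425
```

View pics/s_green.png

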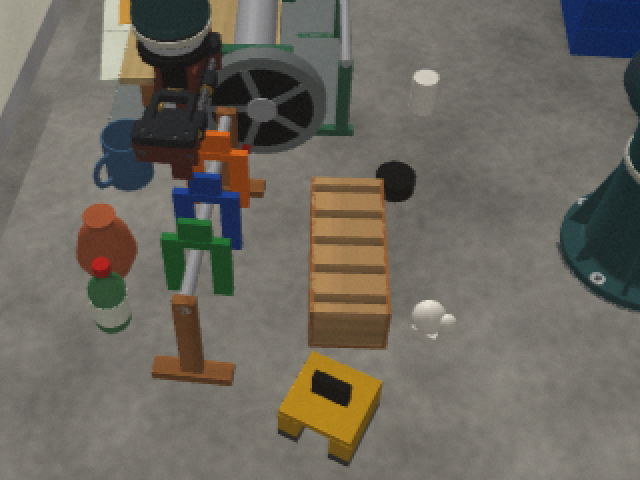

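All three shims hang on the bar and the block is empty. Now a close look at the wheel, plus an IK check of the turning strokes.

```bash
python3 - <<'E'
from h import *
servo_line([.50,-.13,.38],q(.067),rate=.25);sleep(.3)
c=capture("wrist");cv2.imwrite("pics/w2.png",c["image"]);P,u,v=world(c);x,y,z=P.T
m=(z>.19)&(z<.24)&(abs(x-.589)<.09)&(abs(y+.13)<.05);Q=P[m]
print(len(Q),Q[:,2].max(), np.round(np.percentile(Q,[1,50,99],axis=0),4))
if len(Q)>20:
  r=cv2.minAreaRect(Q[:,:2].astype(np.float32));print(r)
  A=np.c_[2*Q[:,0],2*Q[:,2],np.ones(len(Q))];s=np.linalg.lstsq(A,Q[:,0]**2+Q[:,2]**2,rcond=None)[0];print("circle",s[:2])
for t in(.6,.5,0,-.5,-.6):
    d=np.array([np.sin(t),0,np.cos(t)]);o=np.array([.589,-.133,.125])
    for r in(.072,.125):
        print(t,r,inverse_kinematics(o+r*d,q(.067,t)))
E
```

```text
2707 0.22655516024722983 [[ 0.5141 -0.1511  0.191 ]
 [ 0.5697 -0.1343  0.2185]
 [ 0.6569 -0.1172  0.2259]]
((0.5866178870201111, -0.13349074125289917), (0.14997641742229462, 0.03033520095050335), 3.8715455532073975)
circle [0.58801155 0.12729437]
0.6 0.072 [-0.21590426  0.81990106  0.8733306  -0.1761776   2.02343552 -1.88397156]
0.6 0.125 [-0.20872425  0.84831166  0.71215097 -0.18538448  2.15533482 -1.90331745]
0.5 0.072 [-0.22920987  0.73760794  0.98062095 -0.14850275  1.90144414 -1.88101427]
0.5 0.125 [-0.22240486  0.75252107  0.84091578 -0.15291444  2.02584174 -1.89402584]
0 0.072 [-0.33643604  0.36549961  1.50362773  0.          1.27246531 -1.97423237]
0 0.125 [-0.33643604  0.32381206  1.43260594  0.          1.38517466 -1.97423237]
-0.5 0.072 [-0.56294233  0.12851411  2.01238233  0.48984177  0.64386499 -2.54303655]
-0.5 0.125 [-0.60059236  0.02449292  1.98810458  0.43885688  0.77334797 -2.50006324]
-0.6 0.072 [-0.63087984  0.11764955  2.11225948  0.75253138  0.55961399 -2.84702726]
-0.6 0.125 [-6.86033563e-01 -5.74659896e-04  2.09733623e+00  6.50931942e-01
  6.90937592e-01 -2.76000660e+00]
```

View pics/w2.png

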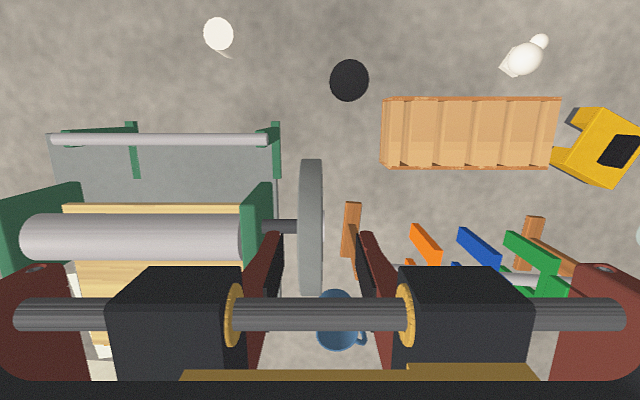

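```bash
cat > wh.py <<'E'
from h import *
O=np.array([.588,-.133,.126]);YW=.067
def pose(t,r):
    d=np.array([np.sin(t)*np.cos(YW),np.sin(t)*np.sin(YW),np.cos(t)]);return O+r*d,q(YW,t)
def go(t,r,rate=.12): p,o=pose(t,r);servo_line(p,o,rate=rate)
def stroke(t0,t1):
    move_gripper(.06);go(t0,.150,.2);go(t0,.074);move_gripper(0)
    print("gap",current_finger_gap(),current_grip_force(),current_force().round(1) if hasattr(current_force(),'round') else current_force())
    f=0
    for t in np.linspace(t0,t1,max(2,int(abs(t1-t0)/.08)+1))[1:]: go(t,.074,.06);f=max(f,np.linalg.norm(current_force()))
    print("max F",f);sleep(.2);move_gripper(.06);go(t1,.150);print("t",current_clock())
def mark():
    for n in("side","scene"):
        c=capture(n);P,u,v=world(c);H=cv2.cvtColor(c["image"],cv2.COLOR_BGR2HSV)[v,u].astype(int)
        L=(P-O)@np.array([[np.cos(YW),-np.sin(YW),0],[np.sin(YW),np.cos(YW),0],[0,0,1]]) # hub frame
        r=np.hypot(L[:,0],L[:,2]);m=(H[:,1]>130)&((H[:,0]<6)|(H[:,0]>172))&(abs(L[:,1])<.03)&(r<.112)&(r>.07)
        if m.sum():a=L[m].mean(0);print(n,"mark",m.sum(),a.round(4),"theta",round(np.arctan2(a[0],a[2]),3))
        else:print(n,"no mark")
        cv2.imwrite(f"pics/wh_{n}.png",c["image"])
E
python3 - <<'E'
from wh import *
p,o=pose(.47,.2);move_gripper(.06);servo_line(p,o,rate=.2)
mark();stroke(.47,-.47);mark()
E
```

```text
side mark 14 [ 0.0259  0.0139 -0.0862] theta 2.849
scene mark 8 [ 0.0322  0.0147 -0.0881] theta 2.791
gap 0.0003056776707393234 3.043051538988948 [3.1 0.1 5.5]
max F 26.142102664875413
t 44.45
side mark 23 [ 0.0838  0.013  -0.0371] theta 1.988
scene mark 26 [ 0.0902  0.0059 -0.0393] theta 1.982
```

```bash
python3 - <<'E'
from wh import *
print(current_position(),pose(-.47,.15)[0],current_orientation(),pose(-.47,.15)[1])
a=cv2.imread("pics/wh_side.png")[40:220,200:420];b=cv2.imread("pics/wh_scene.png")[60:240,150:370]
cv2.imwrite("pics/wc1.png",cv2.resize(cv2.hconcat([a,b]),(800,327),interpolation=cv2.INTER_CUBIC))
E
```

```text
[ 0.5199436  -0.13726802  0.25881372] [ 0.52021948 -0.1375481   0.25973524] [-0.03252262  0.97210943  0.00823647  0.23211569] [-0.03257314  0.97196869  0.00779878  0.23271234]
```

View pics/wc1.png

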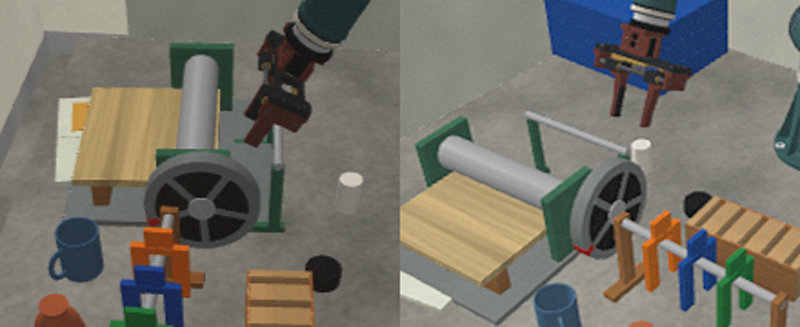

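```bash
python3 - <<'E'
from wh import *
def s(k):print(k,(current_position()-O).round(4),pose(.45,.074)[0].round(4)-O,round(current_finger_gap(),4),np.round(current_grip_force(),1),np.round(current_force(),1))
go(0,.16,.2);go(.45,.15,.2);s("up");go(.45,.10);s("r.1");go(.45,.074);s("down")
c=capture("scene");cv2.imwrite("pics/wd.png",cv2.resize(c["image"][60:240,150:370],(660,540),interpolation=cv2.INTER_CUBIC))
E
```

```text
up [0.0641 0.004  0.1347] [0.0321 0.0022 0.0666] 0.06 0.0 [-0.3  0.2 -0.4]
r.1 [0.0431 0.0025 0.0923] [0.0321 0.0022 0.0666] 0.0605 0.0 [ 0.9 -0.2  0.5]
down [0.0322 0.0021 0.0672] [0.0321 0.0022 0.0666] 0.0598 0.0 [-0.2  0.1  0. ]
```

View pics/wd.png

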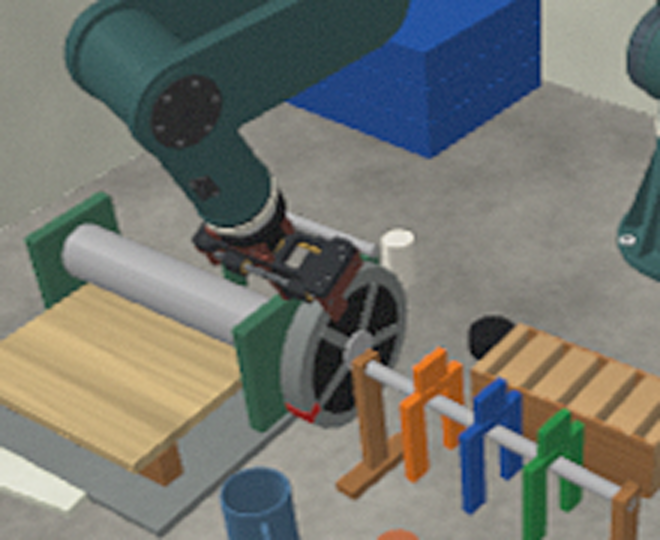

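```bash
python3 - <<'E'
from wh import *
def s(k):print(k,(current_position()-O).round(4),round(current_finger_gap(),4),np.round(current_grip_force(),1),np.round(current_force(),1))
move_gripper(.034);s("34");move_gripper(.026);s("26");sleep(.3);s("..")
mark()
E
```

```text
34 [0.0323 0.0018 0.0668] 0.034 0.7 [-0.2 -1.7  0.7]
26 [0.0326 0.0017 0.0671] 0.0263 2.4 [ 2.8 -3.3  5.3]
.. [0.0326 0.0017 0.0671] 0.0262 3.0 [ 2.8 -3.9  5.4]
side mark 25 [ 0.0796  0.0153 -0.0199] theta 1.816
scene mark 28 [ 0.0898  0.0071 -0.0336] theta 1.929
```

Closing to 26 mm gives a gentle 3 N pinch, which is plenty against 0.04 N m of friction. I'll use that opening for the strokes.

```bash
sed -i 's/\[.588,-.133,.126\]/[.588,-.1345,.126]/; s/move_gripper(0)$/move_gripper(.026)/' wh.py; python3 - <<'E'
from wh import *
f=[]
for t in np.linspace(.45,-.47,12): go(t,.074,.06);f.append(np.round(current_grip_force(),1))
print(f,current_force(),current_finger_gap());sleep(.2);move_gripper(.06);go(-.47,.15);mark();print(current_clock())
E
```

```text
[np.float64(4.3), np.float64(6.4), np.float64(5.4), np.float64(5.0), np.float64(6.1), np.float64(7.1), np.float64(9.2), np.float64(6.4), np.float64(6.7), np.float64(10.4), np.float64(9.8), np.float64(10.5)] [-8.49284012 -8.75295414 17.76960531] 0.02586965619959432
side mark 38 [0.0878 0.01   0.0319] theta 1.222
scene mark 58 [0.0933 0.0031 0.0311] theta 1.249
53.1917
```

```bash
python3 - <<'E'
from wh import *
go(0,.16,.2);stroke(.45,-.3);mark()
E
```

```text
gap 0.02609751814070656 2.849573604762554 [2.1 3.7 5.3]
max F 14.866745357283886
t 60.3167
side mark 67 [0.055  0.0067 0.0784] theta 0.612
scene mark 60 [0.0586 0.0039 0.0784] theta 0.642
```

```bash
python3 - <<'E'
from wh import *
go(0,.16,.2);stroke(.40,-.34);mark()
E
```

```text
gap 0.025798190005900334 2.708892747759819 [ 2.8 -0.1  5.7]
max F 14.575453863743867
t 67.1083
side mark 73 [0.0145 0.0049 0.0948] theta 0.152
scene mark 53 [0.0165 0.0042 0.0945] theta 0.173
```

```bash
python3 - <<'E'
from wh import *
go(0,.16,.2);stroke(.15,-.15);mark()
E
```

```text
gap 0.026434320236046166 3.582698665559292 [-0.1  3.   6. ]
max F 8.530149216842583
t 72.3333
side mark 76 [-0.0132  0.0059  0.0945] theta -0.138
scene mark 41 [-0.01    0.0059  0.0961] theta -0.103
```

```bash
python3 - <<'E'
from wh import *
stroke(-.06,.06);go(0,.25);servo_line([.45,0,.34],q(YW),rate=.25);mark()
P=None
c=capture("wrist");
a=cv2.imread("pics/wh_side.png")[40:220,200:420];b=cv2.imread("pics/wh_scene.png")[60:240,150:370]
cv2.imwrite("pics/wc2.png",cv2.resize(cv2.hconcat([a,b]),(800,327),interpolation=cv2.INTER_CUBIC))
E
```

```text
gap 0.02593734731106592 3.2922356575727463 [-0.3  4.6  6.1]
max F 6.448347567154157
t 76.4
side mark 74 [-0.0062  0.0052  0.0956] theta -0.064
scene mark 45 [-0.004   0.0044  0.0962] theta -0.041
```

View pics/wc2.png

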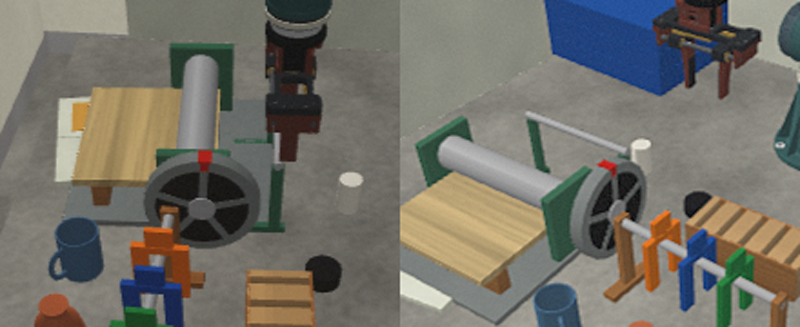

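The mark stands at the top, about 5 mm off against the 16 mm allowed. Now the saddle: re-measure it with the wrist camera first.

```bash
python3 - <<'E'
from h import *
servo_line([.50,.36,.34],q(0),rate=.25);sleep(.2)
c=capture("wrist");cv2.imwrite("pics/w3.png",c["image"]);P,u,v=world(c);H=cv2.cvtColor(c["image"],cv2.COLOR_BGR2HSV)[v,u].astype(int);x,y,z=P.T
A=(abs(x-.46)<.12)&(abs(y-.38)<.12)
for nm,m in(("rib",A&(z>.075)&(z<.11)),("plate",A&(z>.045)&(z<.068)&(H[:,1]>100))):
    Q=P[m];print(nm,len(Q),cv2.minAreaRect(Q[:,:2].astype(np.float32)) if len(Q) else "",Q[:,2].max() if len(Q) else "")
E
```

```text
rib 403 ((0.5013026595115662, 0.4189174473285675), (0.2198265790939331, 0.0500061959028244), 58.608638763427734) 0.09874181674030431
plate 4339 ((0.44968336820602417, 0.33361077308654785), (0.09915226697921753, 0.09988051652908325), 68.25173950195312) 0.06689201982278249
```

View pics/w3.png

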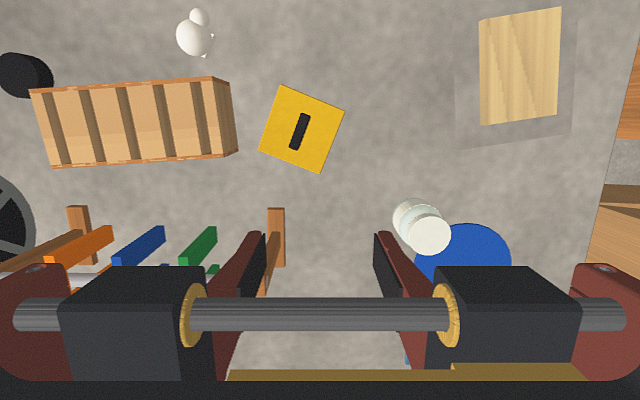

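The saddle has been knocked. It is now at (0.450, 0.334), with its rib at pixel (300,132), and its yaw is still -0.38. I'll pick it up and hang it.

```bash
python3 - <<'E'
from h import *
a=q(-.38);b=q(.069);x,y=.450,.334;T=[.473,-.331]
move_gripper(.05);servo_line([x,y,.16],a,rate=.2);servo_line([x,y,.065],a,rate=.08);move_gripper(0)
print(current_finger_gap(),current_grip_force())
servo_line([x,y,.33],a,rate=.15);print("gap",current_finger_gap(),current_force())
servo_line(T+[.33],b,rate=.2);sleep(.3)
c=capture("wrist");P,u,v=world(c);X,Y,Z=P.T
m=(abs(Z-.165)<.008)&(abs(X-.47)<.04)&(Y<-.19)&(Y>-.47)
if m.sum()>10:print("bar",np.polyfit(Y[m],X[m],1),Y[m].min(),Y[m].max(),m.sum())
cv2.imwrite("pics/w4.png",c["image"]);print(current_clock(),current_finger_gap())
E
```

```text
0.013785424288406904 29.96953010559082
gap 0.01365588518614469 [-0.38069206 -0.15808747 -2.50792524]
bar [-0.06826972  0.44722333] -0.46667788542335553 -0.19651126390521448 1080
89.55 0.01376379361001512
```

View pics/w4.png

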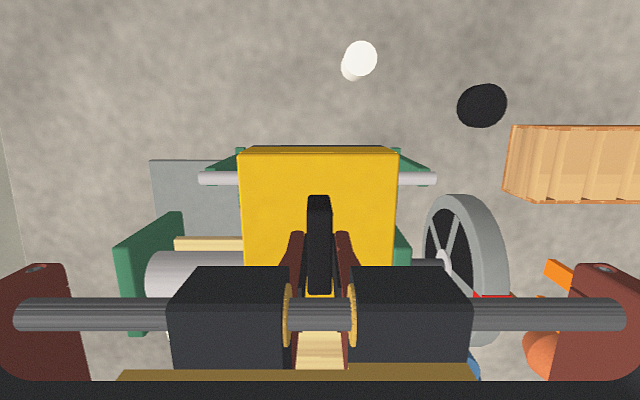

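The saddle is held square above the lock bar, which shows at row 178 on either side of it. Now I lower it.

```bash
python3 - <<'E'
from wh import *
b=q(.069);T=[.4715,-.331]
servo_line(T+[.20],b,rate=.1);h=servo_line(T+[.176],b,rate=.03,contact_N=4);print(h,current_position(),current_force())
move_gripper(.045);servo_line(T+[.32],b,rate=.12);servo_line([.42,.25,.34],q(0),rate=.25);sleep(.5)
mark();P=None
for n in("side","scene"):
    c=capture(n)
    for nm in("saddle_mid","shim_orange_mid","shim_blue_mid","shim_green_mid"):
        s=silhouettes(n,nm)
        if s:P,_,_=world(c,s[0]["region"]);print(n,nm,round(s[0]["conf"],2),np.percentile(P,2,0).round(3),np.percentile(P,98,0).round(3))
a=cv2.imread("pics/wh_side.png")[40:260,180:420];b=cv2.imread("pics/wh_scene.png")[60:280,150:390]
cv2.imwrite("pics/fin.png",cv2.resize(cv2.hconcat([a,b]),(800,367),interpolation=cv2.INTER_CUBIC));print(current_clock())
E
```

```text
True [ 0.47142709 -0.33123755  0.18182764] [-0.29278183 -0.69146448  2.19152003]
side mark 74 [-0.0062  0.0055  0.0963] theta -0.065
scene mark 47 [-0.0032  0.0046  0.0964] theta -0.033
side saddle_mid 0.58 [ 0.459 -0.404  0.017] [ 0.519 -0.273  0.214]
side shim_orange_mid 0.59 [0.588 0.029 0.08 ] [0.677 0.045 0.217]
side shim_blue_mid 0.63 [0.59  0.109 0.086] [0.676 0.124 0.217]
side shim_green_mid 0.84 [ 0.591  0.089 -0.001] [0.68  0.204 0.217]
scene saddle_mid 0.77 [ 0.327 -0.492 -0.001] [ 0.525 -0.275  0.212]
scene shim_orange_mid 0.5 [ 0.502 -0.143  0.052] [ 0.687 -0.112  0.224]
scene shim_blue_mid 0.57 [0.5   0.039 0.069] [0.682 0.125 0.216]
scene shim_green_mid 0.84 [ 0.537  0.111 -0.003] [0.683 0.204 0.216]
97.1667
```

View pics/fin.png

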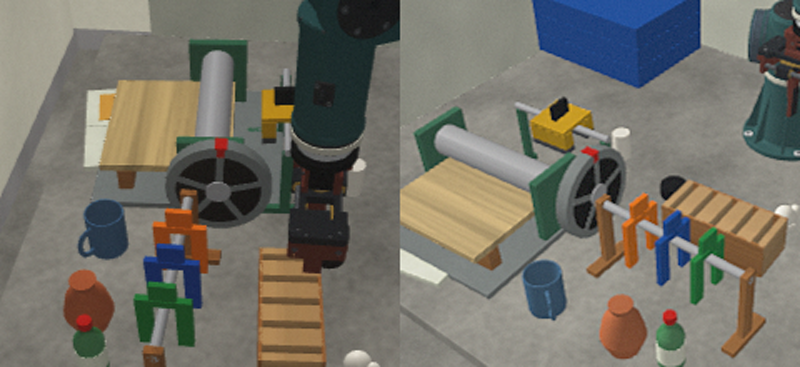

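The saddle hangs on the lock bar at (560,125) in the right half, with its top at z≈0.214. The mark is at the top and all three shims are hanging, so I'm handing in.

```bash
python3 -c "
from bench import *
print(close_job())"
```

```text
the job is handed in; nothing more can be done
None
```

The job is handed in, no verdict came back: all three shims present (orange, blue, green) hang on the storage bar, the wheel's red mark is about 5 mm off the top (16 mm allowed), the saddle hangs on the lock bar, and the last pictures show no bystander disturbed.

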